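Bring the plate into the bay and poise the centre punch over it

TASK

First push the blue tote with the steel plate along the roller track until it sits fully home against the yellow stop in the bay. Then draw the black centre punch out of its leaning red socket, turn it upright with the point down, and finish while still holding it raised over the middle of the plate, point about 40 mm above the plate and never touching it, ready for marking. Leave the angle bracket where it is.

Things in the scene. Friction and masses are not known exactly. Their poses are not given: they have to be found in the camera images.
- track: Fixed roller track, 340 mm long: grey rails (126 mm apart inside, 58 mm high), six free rollers, tops 42 mm above the table. Origin: its middle, on the table. x axis along the track: -170 mm is the open end (robot's left), +170 mm the closed end (right); y across, z up. Last 120 mm at +x: the bay, yellow cheeks 77 mm high and a yellow end stop 72 mm high, inner face at x = +158 mm
- bay (a point): The point on the roller tops (42 mm above the table) where the centre of the tote's underside is when the tote is fully home against the stop; 98 mm from the track's origin towards +x, on the track's middle line
- tote: Blue open steel tote 120 x 120 x 45 mm, walls and floor 4 mm, about 0.35 kg empty, on the rollers near the track's open end, 3 mm play to each rail. Origin: centre of its underside; axes as the track's. It rolls easily (about 1 N) and stays where it is left. Its rim is 87 mm above the table, 29 mm above the rails
- flange_plate: Rust-brown steel plate 70 x 95 x 8 mm (95 mm along y), 0.38 kg, lying in a nest on the tote's floor with 2 to 3 mm play. Origin: centre of its underside, which is 4 mm above the tote's underside; z up
- punch_holder: Red block on a dark base plate 110 x 72 mm, fixed, with one square socket 13.5 mm wide, 46 mm deep. The socket leans 0.6 rad (34 degrees) from vertical, its mouth towards the holder's -x (roughly the robot's left). Origin: on the table under the base; z up. The block is 46 mm square, 60 mm along the socket. A hanging black cord rises behind it: keep the arm on the near side
- socket_mouth (a point): Centre of the socket's mouth, 4 mm to -x and 71.5 mm above the holder's origin
- punch: Black centre punch, 106 mm long, 11 mm thick, 60 g, in the socket point first, 60 mm of its blunt tail sticking out; may lean a few degrees off the socket's line. Origin: at mid-length on the shank's surface; its centre line runs through (0, 0, 5.5 mm) along its own y: +y to the point (53 mm away, last 20 mm tapered), -y to the tail end (53 mm). Draw it out along the socket's line
- punch_point (a point): The point of the punch, on its centre line
- angle_bracket: Bystander: rust-brown steel angle bracket 40 x 62 x 50 mm standing near the back of the table. Origin: centre of its underside

How it is judged:
By the outcome, as a careful person would: the job done as asked, in the order asked, and still so for the second after the job is handed in, while the arm keeps its last pose, push and grip.
It also fails if it takes over 48 s, if anything falls off the work surface, if the arm or the gripper's body presses on something with over 40 N, if the wrist force passes 120 N, or if a joint passes its speed limit or range.

ROBOT

A 6-joint arm with a two-finger parallel gripper is mounted at the origin on a cart in front of the work surface, level with it; the furniture and walls round the work are solid. World frame = base frame: x ahead of the robot, y to its left, z up, the work surface at z = 0. Lengths are in m, angles in rad, forces in N, time in s.
With the tool pointing down it reaches from about 0.25 to 0.775 m from the base axis. Payload 4 kg.
Tool frame: the origin (TCP) lies on the centre line of the jaws, within the pads' length; the fingertips stand ctrl.tip_extent ahead of it and the grasp point (between the pads) lies 2 mm behind it (ctrl.tip_extent is the distance from the TCP to the fingertips, in m); z points along the fingers, y is the line along which they close (so a half turn about z gives the same grasp; the last joint's range is limited). The gripper opens to 85 mm and grips with 20 to 120 N. Pads are 22 mm wide; open, the fingers measure 114 mm over their backs; the gripper's body (76 mm by 85 mm) begins 54 mm behind the grasp point. The pads swing forward as they close: fully open they stand 13 mm farther back than shut.
Start: joints at [1.092, 0.087, 1.371, -0, 1.684, -0.103], TCP at [0.202, 0.512, 0.248] pointing down, gripper open.
Joint ranges: [-3.1, 3.1], [-0.76, 2.03], [0.27, 2.55], [-1.08, 4.22], [0.17, 2.65], [-2.57, 2.57]. Speed limits (rad/s): [2.79, 2.79, 3.14, 3.14, 3.14, 3.14].

INTERFACE

Orientations are given as a unit quaternion [w, x, y, z].
In Python, from workcell import status, eyes, ctrl gives the robot as it stands.
- The arm moves only by the shell command python3 -m handwheel 'ROWS'. ROWS is JSON, a list of rows, each a list of 7 numbers: the opening, from 0 (shut) to 1 (fully open), then the shift along the tool's x, y, z in units of 75 mm (1.0 is 75 mm), then the turn, a rotation vector about the tool's x, y, z in units of 120 degrees (1.0 is 120 degrees). In form: [[fingers, x, y, z, ax, ay, az], ...]. A call has 1 to 10 rows; each row shifts and turns the commanded pose from where the row before left it, along the tool's axes as they then stand; what a row does not reach is not made up. A row lasts 1/8 s, in which the tool goes at most 62.5 mm and 10.7 degrees, less where a joint would pass 70% of its speed; a pose out of reach is approached as far as the arm can. A call with a number of a shift or a turn outside -1 to 1 is refused whole. A call with a gripper value outside its range is refused whole. The fingers move at their own pace and stop on an object; the grip force is fixed at half the most. Time passes only in rows, so rows that do not move let the fingers close. It gives the time, the measured TCP pose, the force, the opening and the grip force at its end, in the units of the state.
- status.sense(): the state, without advancing time (a new reading comes with each control period).
- eyes.grab_frame(name): name is "scene" or "top"; returns the picture (420x560x3 uint8, red, green, blue); there is no depth.
- eyes.camera_info(name): a dict with "fx", "fy", "cx", "cy" (pixels), "k1" (the pictures are not rectified: a ray, as slopes to the right and down, at radius r is drawn at 1 + k1 r^2 times it, then the intrinsics apply), "R" (3x3) and "t" (3): a world point X has camera coordinates R X + t. Camera axes: x right, y down, z forward; pixel columns grow to the right and rows downward; lengths in m; the calibration is good to about 2 mm. A picture is of the moment at which its call begins. camera_info takes no time and is no camera call.
- ctrl.hand_in(): hands the job in; it is judged then, once.
Trained networks look in the newest picture that a camera, given by its name, has taken for a name from the list of things; names that differ only in an ending like _2 or _b are one class to them, and where a whole thing is asked for, a point or a joint stands for the part that bears it (a point fixed in the world has none). Each returns a list of dicts, best first, with "p" (0 to 1); they miss things now and then, are a little off and sometimes report something else, mostly with a low value. They report only what shows in the picture. A call takes as long as a camera call.
- eyes.silhouettes(label, camera): "pixels" (420x560 bool, what is visible of it) and "bbox" ([centre column, centre row, width, height] in pixels, round what is visible of it).
The state is a dict: "time": time; "q": joint angles; "dq": joint speeds; "tau": joint torques, N m; "eef_pos": TCP position; "ee_rot": TCP orientation; "force": force on the tool from outside, world axes, zero at the start; "ft_torque": the same for the moment, N m; "finger_gap": opening from 0.0 (shut) to 1.0 (fully open); "grasp_force": force on a finger pad.
Only numpy, scipy, OpenCV 4.12 (cv2) and the standard library are available. Lean on these libraries where they do the work, as an engineer would, in place of code of your own. Each camera call takes 0.05 s, during which the arm holds its last target. There are 200 camera calls.

## Working session

There is one attempt and no reset: what is moved stays moved. The work goes in short steps, Python scripts to look and compute and a shell command to move; the robot and the scene stay as the last step left them, time stands still between calls to the robot, and variables do not carry over. Pictures are saved under pics/ and viewed, at most 14 in all, crops included, and the job is handed in when it is done.

```bash
ls; mkdir -p pics
python3 - <<'E'
from workcell import status, eyes, ctrl
import cv2,numpy as np
print(status.sense(), ctrl.tip_extent)
for c in ("scene","top"):
    cv2.imwrite(f"pics/{c}0.png",eyes.grab_frame(c)[:,:,::-1])
    i=eyes.camera_info(c); print(c,i, -np.array(i["R"]).T@np.array(i["t"]))
    for n in ("track","tote","flange_plate","punch_holder","punch","angle_bracket"):
        print(n,[(round(d["p"],2),np.round(d["bbox"],1).tolist()) for d in eyes.silhouettes(n,c)][:2])
E
```

```text
pics
{'time': 0.0, 'q': array([ 1.09188796e+00,  8.79556132e-02,  1.37229516e+00,  3.02387999e-05,
        1.68359678e+00, -1.03097129e-01]), 'dq': array([-0.00212007, -0.00086039,  0.00083194, -0.00153533,  0.00032646,
        0.00036538]), 'tau': array([ 2.63978764e-04, -3.51854503e+01, -3.13279867e+01, -1.31816913e-05,
        1.06498628e-02,  4.88612841e-06]), 'eef_pos': array([0.20164107, 0.51119782, 0.247118  ]), 'ee_rot': array([-3.37873224e-04,  1.86800017e-01,  9.82397314e-01, -1.07573629e-03]), 'force': array([-6.60920517e-01,  6.70982966e-01,  5.23798359e-04]), 'ft_torque': array([-0.00959934, -0.0084436 , -0.05515011]), 'grasp_force': 0.0, 'finger_gap': 1.0000441591438074} 0.017
scene {'fx': 435.2585814703442, 'fy': 435.2585814703442, 'cx': 278.1930961561049, 'cy': 208.09758682374476, 'k1': -0.10068186979064667, 'R': array([[ 0.66465016, -0.74668713, -0.02642909],
       [-0.34899055, -0.2789819 , -0.89463663],
       [ 0.66064042,  0.60384388, -0.44601212]]), 't': array([-0.28702102,  0.33758576,  0.48342746])} [-0.01078891 -0.4120493   0.51004538]
track [(0.87, [183.4, 
[... 178 characters left out ...]
[291.2, 277.5, 26.0, 27.6])]
angle_bracket []
top {'fx': 466.4620101461682, 'fy': 466.4620101461682, 'cx': 284.1815629767248, 'cy': 205.41205765550166, 'k1': -0.10707893522646386, 'R': array([[ 0.01117635, -0.99947312,  0.03047235],
       [-0.99426055, -0.01435042, -0.10601897],
       [ 0.1064004 , -0.02911255, -0.99389708]]), 't': array([0.11740786, 0.6013276 , 0.85861273])} [0.50520738 0.15097171 0.91354713]
track [(0.97, [203.9, 302.1, 188.5, 108.1])]
tote [(0.66, [163.2, 298.6, 80.2, 71.5])]
flange_plate [(0.76, [164.3, 298.1, 41.4, 49.7]), (0.61, [203.2, 302.9, 180.1, 104.6])]
punch_holder [(0.94, [379.8, 292.1, 61.2, 54.2])]
punch []
angle_bracket [(0.81, [259.4, 135.9, 37.1, 33.8])]
```

View pics/top0.png

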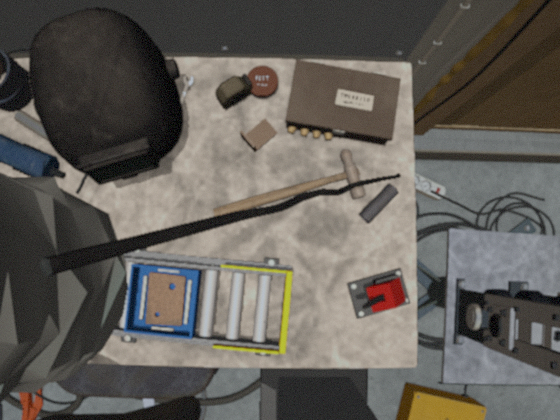

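View pics/scene0.png

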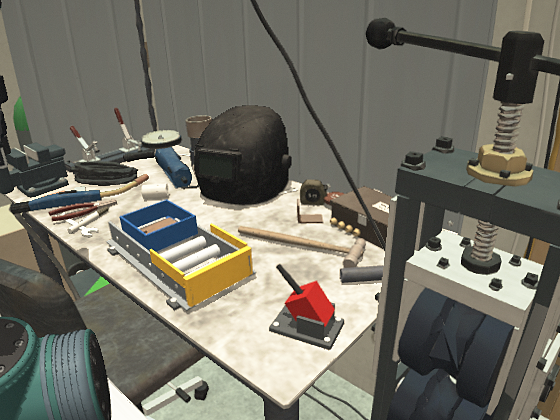

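The top view shows the blue tote at (163,299), the track running to a yellow stop at about (288,310), and the red holder at (385,293). The scene view shows the punch leaning from the socket, with its tail at about (280,267).

Run:
```python
import cv2
a=cv2.imread("pics/top0.png")[240:370,110:310]; cv2.imwrite("pics/c1.png",cv2.resize(a,(800,520),interpolation=cv2.INTER_CUBIC))
a=cv2.imread("pics/top0.png")[255:325,335:425]; b=cv2.imread("pics/scene0.png")[250:350,260:350]
import numpy as np
cv2.imwrite("pics/c2.png",np.hstack([cv2.resize(a,(450,350),interpolation=cv2.INTER_CUBIC),cv2.resize(b,(315,350),interpolation=cv2.INTER_CUBIC)]))
```

```text
(no output)
```

View pics/c1.png

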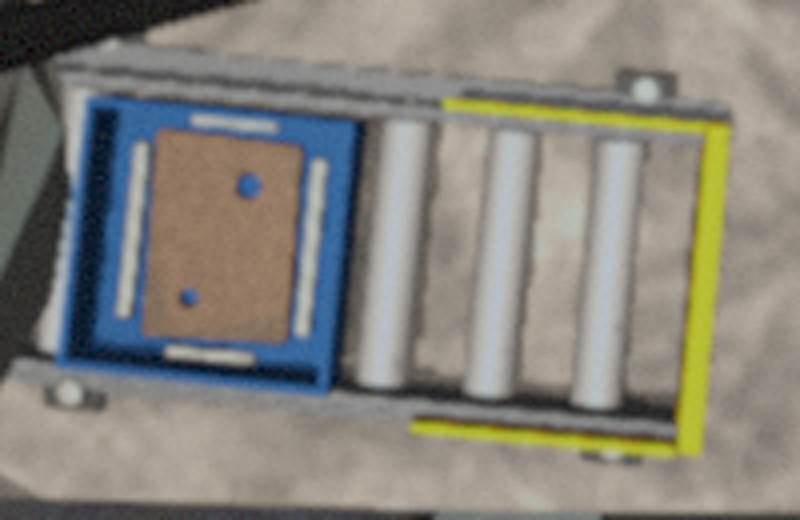

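View pics/c2.png

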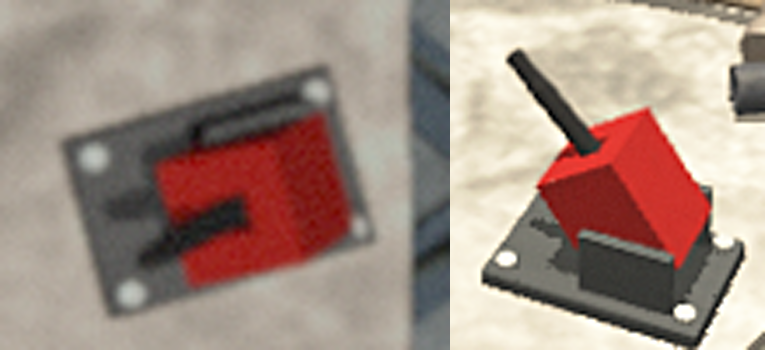

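The crops give clear tote rim corners, yellow stop corners, base plate corners, and the punch's tail and mouth in both views.

```bash
cat > h.py <<'E'
import numpy as np, cv2
from workcell import status, eyes, ctrl
from scipy.spatial.transform import Rotation as Ro
def ray(c,p):
    i=eyes.camera_info(c);R=np.array(i["R"]);t=np.array(i["t"])
    K=np.array([[i["fx"],0,i["cx"]],[0,i["fy"],i["cy"]],[0,0,1]])
    u=cv2.undistortPoints(np.array([[p]],float),K,np.array([i["k1"],0,0,0.]))[0,0]
    return -R.T@t, R.T@np.array([u[0],u[1],1])
def atz(c,p,z):
    o,d=ray(c,p); return o+d*(z-o[2])/d[2]
def tri(ps):
    A=np.zeros((3,3));b=np.zeros(3)
    for c,p in ps:
        o,d=ray(c,p); d/=np.linalg.norm(d); M=np.eye(3)-np.outer(d,d); A+=M;b+=M@o
    X=np.linalg.solve(A,b)
    res=[np.linalg.norm(np.cross(X-ray(c,p)[0],ray(c,p)[1]/np.linalg.norm(ray(c,p)[1]))) for c,p in ps]
    return X,res
def proj(c,X):
    i=eyes.camera_info(c); K=np.array([[i["fx"],0,i["cx"]],[0,i["fy"],i["cy"]],[0,0,1]])
    return cv2.projectPoints(np.array([X],float),cv2.Rodrigues(np.array(i["R"]))[0],np.array(i["t"]),K,np.array([i["k1"],0,0,0.]))[0][0,0]
E
python3 - <<'E'
from h import *
np.set_printoptions(precision=4,suppress=True)
c1=lambda u,v:(110+u/4-.375,240+v/4-.375)
c2=lambda u,v:(335+u/5-.4,255+v/5-.4)
s2=lambda u,v:(260+(u-450)/3.5-.36,250+v/3.5-.36)
P=[atz("top",c1(*p),.087) for p in [(92,97),(364,122),(330,391),(62,362)]]
P=np.array(P);print("tote",P.mean(0),[np.linalg.norm(P[i]-P[i-1]) for i in range(4)])
d=(P[1]-P[0]+P[2]-P[3]);print("yaw",np.arctan2(d[1],d[0]))
S=np.array([atz("top",c1(*p),.0745) for p in [(731,124),(700,455)]]);print("stop outer",S,S.mean(0),np.linalg.norm(S[0]-S[1]))
d=S[1]-S[0];print("yaw stop normal",np.arctan2(d[1],d[0])+np.pi/2)
C=np.array([atz("top",c1(*p),.077) for p in [(443,103),(412,427)]]);print("cheek start",C,C.mean(0))
B=np.array([atz("top",c2(*p),.008) for p in [(63,143),(325,66),(374,238),(112,316)]]);print("base",B.mean(0),[np.linalg.norm(B[i]-B[i-1]) for i in range(4)])
d=(B[1]-B[0]+B[2]-B[3]);y=np.arctan2(d[1],d[0]);print("yaw",y)
print("mouth",B.mean(0)[:2]-.004*np.array([np.cos(y),np.sin(y)]))
tail,r=tri([("top",c2(148,255)),("scene",s2(518,56))]);print("tail",tail,r)
m,r=tri([("top",c2(240,215)),("scene",s2(590,148))]);print("mouth",m,r)
print("dir",(tail-m)/np.linalg.norm(tail-m),np.linalg.norm(tail-m), "socket", -.5646*np.cos(y),-.5646*np.sin(y),.8253)
E
```

```text
tote [0.4234 0.3383 0.087 ] [np.float64(0.1164261633881397), np.float64(0.12120534798775341), np.float64(0.11774065644634484), np.float64(0.1187347411550183)]
yaw -1.6488437175916368
stop outer [[0.478  0.1104 0.0745]
 [0.3318 0.1227 0.0745]] [0.4049 0.1165 0.0745] 0.1467461708188091
yaw stop normal 4.628906235312812
cheek start [[0.4858 0.2388 0.077 ]
 [0.3432 0.2498 0.077 ]] [0.4145 0.2443 0.077 ]
base [ 0.4342 -0.0607  0.008 ] [np.float64(0.06914467262565116), np.float64(0.10787434746080425), np.float64(0.06951605949994717), np.float64(0.10764030218626004)]
yaw -1.2887945574761164
mouth [ 0.4331 -0.0569]
tail [ 0.4217 -0.0127  0.1124] [np.float64(0.0016946271648500056), np.float64(0.0016946271648499566)]
mouth [ 0.43   -0.0521  0.074 ] [np.float64(0.0009603117163531196), np.float64(0.0009603117163531069)]
dir [-0.1506  0.7086  0.6893] 0.0556017060053553 socket -0.1571162696951876 0.5422984766685861 0.8253
```

```bash
python3 -m handwheel '[[0,0,0,0,0,0,-0.0708],[0,0,0,0,0,0,-0.0708],[0,-0.52,-0.134,0,0,0,0],[0,-0.52,-0.134,0,0,0,0],[0,-0.52,-0.134,0,0,0,0],[0,-0.52,-0.134,0,0,0,0],[0,-0.52,-0.134,0,0,0,0],[0,-0.52,-0.134,0,0,0,0],[0,0,0,0,0,0,0]]'
```

```text
time: 1.82
eef_pos: [0.4328, 0.4316, 0.2476]
ee_rot: [-0.0, 0.042, 0.999, -0.0]
force: [-0.5, 0.1, -0.5]
finger_gap: -0.001
grasp_force: 0.0
```

```bash
python3 -m handwheel '[[0,0,0,0.5,0,0,0],[0,0,0,0.5,0,0,0],[0,0,0,0.5,0,0,0],[0,0,0,0.5,0,0,0],[0,0,0,0.25,0,0,0],[0,0,0,0,0,0,0]]'
python3 - <<'E'
from h import *
for c in ("top","scene"): cv2.imwrite(f"pics/{c}1.png",eyes.grab_frame(c)[:,:,::-1])
a=cv2.imread("pics/top1.png")[200:370,90:310]; b=cv2.imread("pics/scene1.png")[130:320,80:280]
cv2.imwrite("pics/v1.png",np.hstack([cv2.resize(a,(440,340)),cv2.resize(b,(358,340))]))
E
```

```text
time: 2.58
eef_pos: [0.4292, 0.4327, 0.0782]
ee_rot: [-0.001, 0.039, 0.999, -0.001]
force: [0.4, 0.2, 0.1]
finger_gap: -0.004
grasp_force: 0.0
```

View pics/v1.png

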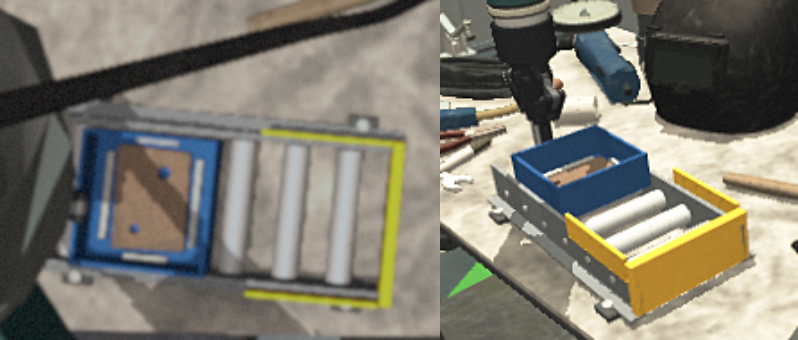

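The fingertips are between the rails just behind the tote's left wall, at about (80,205) in the crop. I'll push gently now.

```bash
python3 -m handwheel '[[0,0,-0.13,0,0,0,0],[0,0,-0.13,0,0,0,0],[0,0,-0.13,0,0,0,0],[0,0,-0.13,0,0,0,0],[0,0,-0.13,0,0,0,0],[0,0,-0.13,0,0,0,0],[0,0,-0.13,0,0,0,0],[0,0,-0.13,0,0,0,0],[0,0,-0.13,0,0,0,0],[0,0,-0.13,0,0,0,0]]';python3 -m handwheel '[[0,0,-0.1,0,0,0,0],[0,0,-0.1,0,0,0,0],[0,0,-0.1,0,0,0,0],[0,0,-0.1,0,0,0,0],[0,0,-0.1,0,0,0,0],[0,0,-0.1,0,0,0,0]]'
```

```text
time: 3.92
eef_pos: [0.4225, 0.3352, 0.0795]
ee_rot: [-0.0, 0.04, 0.999, 0.0]
force: [0.7, 0.3, -0.2]
finger_gap: 0.002
grasp_force: 0.6
time: 4.68
eef_pos: [0.4189, 0.2905, 0.0795]
ee_rot: [-0.0, 0.04, 0.999, 0.0]
force: [-0.8, 1.5, -0.3]
finger_gap: 0.001
grasp_force: 0.5
```

```bash
for i in 1 2 3; do python3 -m handwheel '[[0,0,-0.04,0,0,0,0],[0,0,-0.03,0,0,0,0]]' | egrep 'eef|force'; done
```

```text
eef_pos: [0.4187, 0.2855, 0.0796]
force: [-0.4, 1.0, -1.2]
grasp_force: 0.4
eef_pos: [0.4183, 0.2804, 0.0796]
force: [-0.8, -0.0, 0.3]
grasp_force: 0.4
eef_pos: [0.4179, 0.275, 0.0796]
force: [0.0, 0.7, -0.4]
grasp_force: 0.3
```

```bash
for i in 1 2 3 4; do python3 -m handwheel '[[0,0,-0.03,0,0,0,0]]' | egrep 'eef|^force'; done
```

```text
eef_pos: [0.4177, 0.2728, 0.0796]
force: [0.2, 0.7, -0.4]
eef_pos: [0.4175, 0.2706, 0.0796]
force: [-0.2, 0.2, -0.2]
eef_pos: [0.4173, 0.2684, 0.0796]
force: [0.1, 0.8, -0.4]
eef_pos: [0.4171, 0.2662, 0.0796]
force: [-0.6, 1.0, -0.4]
```

```bash
for i in 1 2 3 4 5; do python3 -m handwheel '[[0,0,-0.02,0,0,0,0]]' | egrep 'eef|^force'; done;  python3 - <<'E'
from h import *
for c in ("top","scene"): cv2.imwrite(f"pics/{c}2.png",eyes.grab_frame(c)[:,:,::-1])
a=cv2.imread("pics/top2.png")[240:370,110:310]; b=cv2.imread("pics/scene2.png")[170:320,100:270]
cv2.imwrite("pics/v2.png",np.hstack([cv2.resize(a,(460,300)),cv2.resize(b,(340,300))]))
E
```

```text
eef_pos: [0.417, 0.2646, 0.0796]
force: [0.2, 0.3, -1.1]
eef_pos: [0.4169, 0.2632, 0.0796]
force: [-0.1, 0.3, -0.3]
eef_pos: [0.4168, 0.2617, 0.0796]
force: [-0.5, 1.2, -0.3]
eef_pos: [0.4167, 0.2609, 0.0797]
force: [-0.7, 4.7, -1.5]
eef_pos: [0.4167, 0.2608, 0.0798]
force: [-0.1, 9.6, -1.6]
```

View pics/v2.png

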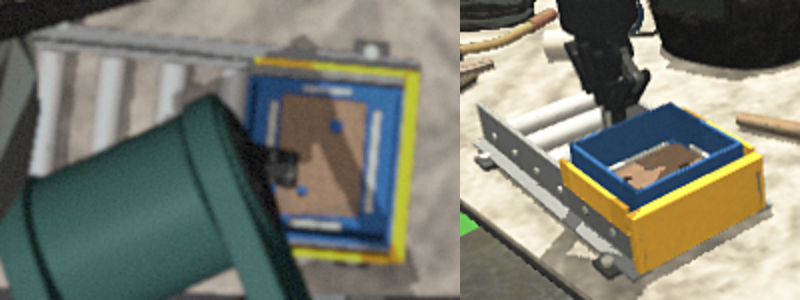

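The tote is home: it sits flush against the stop in the top crop, and the force rose to 9.6 N with no further motion. Next I'll back off, rise and refine the punch measurement.

```bash
python3 -m handwheel '[[0,0,0.2,0,0,0,0],[0.4,0,0.2,0,0,0,0],[0.6,0,0,-0.5,0,0,0],[0.6,0,0,-0.5,0,0,0],[0.6,0,0,-0.5,0,0,0],[0.6,0,0,0,0,0,0]]'
python3 - <<'E'
from h import *
T={}
for c in ("top","scene"):
    im=np.mean([eyes.grab_frame(c).astype(float) for _ in range(5)],0); T[c]=im
    cv2.imwrite(f"pics/{c}3.png",im[:,:,::-1])
    for n in ("punch","punch_holder"):
        for d in eyes.silhouettes(n,c)[:1]:
            np.save(f"{n}_{c}.npy",d["pixels"]); print(c,n,d["p"],d["bbox"],d["pixels"].sum())
a=T["top"][255:325,335:425]; b=T["scene"][255:345,260:350]
v=np.hstack([cv2.resize(a,(450,350),interpolation=cv2.INTER_NEAREST),cv2.resize(b,(350,350),interpolation=cv2.INTER_NEAREST)])
cv2.imwrite("pics/v3.png",np.clip(v[:,:,::-1]*1.5,0,255))
E
```

```text
time: 7.4
eef_pos: [0.4208, 0.2903, 0.1961]
ee_rot: [0.004, 0.039, 0.999, 0.002]
force: [-0.4, -0.5, 0.3]
finger_gap: 0.601
grasp_force: 0.0
top punch 0.59 [379.7, 295.0, 58.2, 51.7] 2020
top punch_holder 0.87 [379.5, 291.4, 62.8, 53.2] 2002
scene punch 0.71 [291.8, 278.2, 28.5, 29.9] 237
scene punch_holder 0.88 [304.6, 318.4, 79.5, 69.1] 3122[ WARN:0@4.803] global loadsave.cpp:1063 imwrite_ Unsupported depth image for selected encoder is fallbacked to CV_8U.
```

View pics/v3.png

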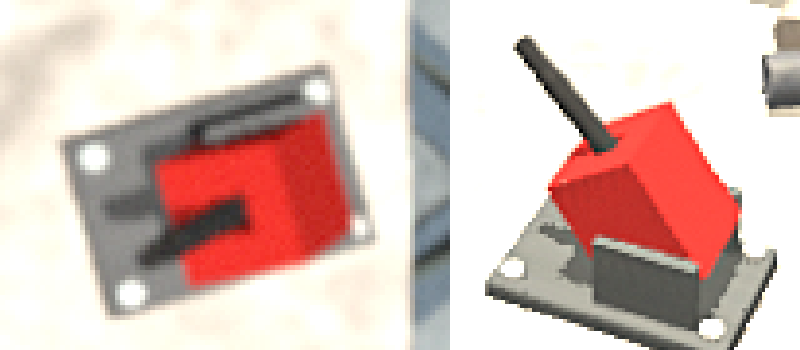

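The punch axis in this crop runs from tail (525,43) to mouth (605,148) in the scene panel, and from (147,256) to (236,214) in the top panel.

Run:
```python
from h import *
np.set_printoptions(precision=4,suppress=True)
t2=lambda u,v:(335+(u+.5)/5-.5,255+(v+.5)/5-.5)
s2=lambda u,v:(260+(u-450+.5)/3.889-.5,255+(v+.5)/3.889-.5)
tp=[(147,256),(236,214)]; sp=[(525,43),(605,148)]
def pl(c,f,ps):
    o,a=ray(c,f(*ps[0]));_,b=ray(c,f(*ps[1]));n=np.cross(a,b);return o,n/np.linalg.norm(n)
o1,n1=pl("top",t2,tp);o2,n2=pl("scene",s2,sp)
d=np.cross(n1,n2);d/=np.linalg.norm(d);d*=np.sign(d[2]);print("planes dir",d)
p=np.linalg.lstsq(np.array([n1,n2,d]),np.array([n1@o1,n2@o2,0]),rcond=None)[0]
def online(c,px):
    o,r=ray(c,px);A=np.stack([d,-r],1);k=np.linalg.lstsq(A,o-p,rcond=None)[0];return p+k[0]*d
for n,c,px in [("tail",'top',t2(*tp[0])),("tail",'scene',s2(*sp[0])),("mouth",'top',t2(*tp[1])),("mouth",'scene',s2(*sp[1]))]: print(n,c,online(c,px))
# holder pose from base corners top + scene bolts (z unknown small) 
for z in (.006,.010):
    B=np.array([atz("top",t2(*q),z) for q in [(63,143),(325,66),(374,238),(112,316)]])
    m=B.mean(0);dd=B[1]-B[0]+B[2]-B[3];y=np.arctan2(dd[1],dd[0]);ex=np.array([np.cos(y),np.sin(y),0])
    S=np.array([atz("scene",s2(*q),z) for q in [(486,290),(776,258)]])
    print(z,m,y,"scene corners",S,"top ones",B)
    M=m*[1,1,0]+[0,0,.0715]-.004*ex; s=-.5646*ex+[0,0,.8253]
    print("M",M,"tail",M+.06*s, "proj top",[(q-[335,255])*5 for q in (proj("top",M),proj("top",M+.06*s))],"scene",[(q-[260,255])*3.889+[450,0] for q in (proj("scene",M),proj("scene",M+.06*s))])
```

```text
planes dir [-0.1488  0.646   0.7487]
tail top [ 0.4208 -0.0099  0.1185]
tail scene [ 0.4218 -0.0145  0.1132]
mouth top [ 0.4306 -0.0525  0.069 ]
mouth scene [ 0.4301 -0.0504  0.0715]
0.006 [ 0.4341 -0.0612  0.006 ] -1.2887945574761166 scene corners [[ 0.3862 -0.0199  0.006 ]
 [ 0.4827 -0.1042  0.006 ]] top ones [[ 0.4523  0.0003  0.006 ]
 [ 0.4826 -0.1034  0.006 ]
 [ 0.4156 -0.1226  0.006 ]
 [ 0.3858 -0.019   0.006 ]]
M [ 0.433  -0.0573  0.0715] tail [ 0.4235 -0.0248  0.121 ] proj top [array([248.6771, 206.0484]), array([189.9365, 246.6217])] scene [array([620.6586, 149.7322]), array([544.5968,  32.8408])]
0.01 [ 0.4344 -0.0602  0.01  ] -1.2887945574761166 scene corners [[ 0.383  -0.0231  0.01  ]
 [ 0.4788 -0.1067  0.01  ]] top ones [[ 0.4526  0.001   0.01  ]
 [ 0.4827 -0.1023  0.01  ]
 [ 0.416  -0.1214  0.01  ]
 [ 0.3863 -0.0182  0.01  ]]
M [ 0.4333 -0.0564  0.0715] tail [ 0.4238 -0.0239  0.121 ] proj top [array([246.1321, 205.1767]), array([187.2184, 245.693 ])] scene [array([619.3797, 148.4938]), array([543.3799,  31.7057])]
```

```bash
python3 -m handwheel '[[0.6,0,0,-0.5,0,0,0],[0.6,0,-0.5,-0.3,0,0,0],[0.6,0,-0.5,0,0,0,0],[0.6,0,-0.5,0,0,0,0],[0.6,0,-0.5,0,0,0,0],[0.6,0,-0.5,0,0,0,0],[0.6,0,0,0,0.062,-0.0198,0],[0.6,0,0,0,0.062,-0.0198,0],[0.6,0,0,0,0.062,-0.0198,0],[0.6,0,0,0,0.062,-0.0198,0]]'; python3 -m handwheel '[[0.6,0,0,0,0.062,-0.0198,0],[0.6,0,0,0,0,0,0]]';  cat > g.py <<'E'
from h import *
import sys
np.set_printoptions(precision=4,suppress=True)
s=status.sense();R=Ro.from_quat(np.roll(s["ee_rot"],-1)).as_matrix()
print("q",s["q"]);print("x",R[:,0],"y",R[:,1],"z",R[:,2])
T=np.array(eval(sys.argv[1]));print("d tool units",R.T@(T-s["eef_pos"])/.075)
E
python3 g.py "[.412,.0275,.166]"
```

```text
time: 9.35
eef_pos: [0.4043, 0.1019, 0.2529]
ee_rot: [0.073, 0.038, 0.962, -0.261]
force: [-0.3, -0.9, -0.7]
finger_gap: 0.599
grasp_force: 0.0
time: 9.6
eef_pos: [0.4034, 0.103, 0.2503]
ee_rot: [0.088, 0.035, 0.942, -0.322]
force: [-0.6, -1.0, -0.1]
finger_gap: 0.599
grasp_force: 0.0
q [ 0.5592 -0.0851  1.6757 -0.6517  1.7612 -0.995 ]
x [-0.9822  0.0096 -0.1877] y [ 0.1226  0.7897 -0.6011] z [ 0.1425 -0.6134 -0.7768]
d tool units [ 0.0884 -0.1046  1.5069]
```

```bash
python3 -m handwheel '[[0.6,0.022,-0.026,0.375,0,0,0],[0.6,0.022,-0.026,0.375,0,0,0],[0.6,0.022,-0.026,0.375,0,0,0],[0.6,0.022,-0.026,0.375,0,0,0],[0.6,0,0,0,0,0,0]]'; python3 g.py "[.425,-.0278,.096]"
python3 - <<'E'
from h import *
T={}
for c in ("top","scene"): T[c]=eyes.grab_frame(c)
a=T["top"][230:330,310:430]; b=T["scene"][210:345,230:360]
v=np.hstack([cv2.resize(a,(420,350)),cv2.resize(b,(337,350))])
cv2.imwrite("pics/v4.png",np.clip(v[:,:,::-1]*1.3,0,255).astype(np.uint8))
E
```

```text
time: 10.22
eef_pos: [0.4118, 0.0252, 0.1673]
ee_rot: [0.087, 0.039, 0.942, -0.322]
force: [-1.1, -0.5, -1.0]
finger_gap: 0.603
grasp_force: 0.0
q [ 0.3923 -0.1108  1.8694 -0.6693  1.5292 -1.0166]
x [-0.9817  0.0167 -0.1895] y [ 0.1292  0.7899 -0.5995] z [ 0.1397 -0.6131 -0.7776]
d tool units [-0.0043  0.035   1.1966]
```

View pics/v4.png

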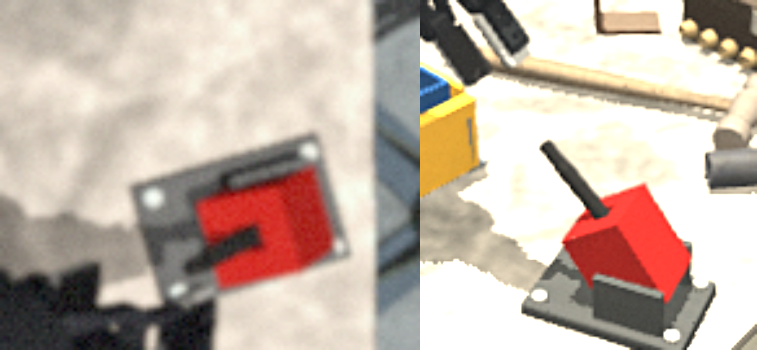

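The scene panel shows both open fingertips at (475,75) and (520,60) up the punch's line from its tail at (547,147). I'll check the alignment numerically.

Run:
```python
from h import *
np.set_printoptions(precision=2,suppress=True)
s=status.sense();R=Ro.from_quat(np.roll(s["ee_rot"],-1)).as_matrix();p=s["eef_pos"]
for L in (.017,.0667,.128):
    X=p+R[:,2]*L
    print(L,X,"top",proj("top",X),"scene",proj("scene",X))
for sg in (-1,1):
    X=p+R[:,2]*.012+R[:,1]*sg*.0255;print("pad",(proj("top",X)-[310,230])*3.5,(proj("scene",X)-[230,210])*2.593+[420,0])
print("observed tail top (364,305.8) mouth(381.8,297.4); scene tail (278.9,265.7) mouth (299.6,292.7)")
```

```text
0.017 [0.42 0.02 0.16] top [352.72 311.46] scene [261.43 238.26]
0.0667 [ 0.42 -0.01  0.12] top [366.44 304.51] scene [279.18 263.19]
0.128 [ 0.43 -0.05  0.07] top [381.51 296.84] scene [300.75 293.4 ]
pad [194.57 299.16] [516.08  57.52]
pad [ 96.06 276.56] [478.76  75.38]
observed tail top (364,305.8) mouth(381.8,297.4); scene tail (278.9,265.7) mouth (299.6,292.7)
```

```bash
python3 -m handwheel '[[0.6,0,0.01,0.25,0,0,0],[0.6,0,0.01,0.25,0,0,0],[0.6,0,0,0.25,0,0,0],[0.6,0,0,0.2,0,0,0]]';python3 -m handwheel '[[0.6,0,0,0.1,0,0,0],[0.6,0,0,0.1,0,0,0],[0.6,0,0,0.03,0,0,0],[0.6,0,0,0,0,0,0]]'; python3 g.py "[.425,-.0278,.096]"
python3 - <<'E'
from h import *
T={}
for c in ("top","scene"): T[c]=eyes.grab_frame(c)
a=T["top"][255:325,335:425]; b=T["scene"][230:330,250:350]
v=np.hstack([cv2.resize(a,(450,350)),cv2.resize(b,(350,350))])
cv2.imwrite("pics/v5.png",np.clip(v[:,:,::-1]*1.5,0,255).astype(np.uint8))
E
```

```text
time: 10.82
eef_pos: [0.4242, -0.0155, 0.1127]
ee_rot: [0.09, 0.038, 0.942, -0.322]
force: [0.7, 0.0, 0.0]
finger_gap: 0.6
grasp_force: 0.0
time: 11.32
eef_pos: [0.4258, -0.0263, 0.0986]
ee_rot: [0.089, 0.037, 0.942, -0.322]
force: [0.3, -0.2, -0.3]
finger_gap: 0.603
grasp_force: 0.0
q [ 0.2656 -0.0577  1.9721 -0.7058  1.3277 -1.0134]
x [-0.9813  0.013  -0.1919] y [ 0.1278  0.7897 -0.6   ] z [ 0.1438 -0.6133 -0.7766]
d tool units [0.0163 0.0041 0.0374]
```

View pics/v5.png

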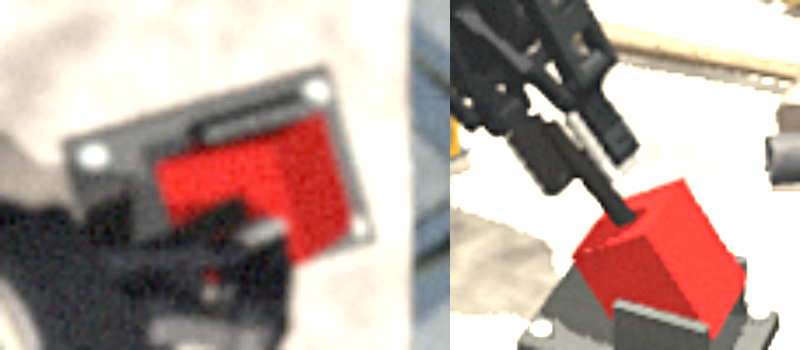

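The tail is between the fingers, which stay clear of the block; I'll close.

```bash
python3 -m handwheel '[[0.4,0,0,0,0,0,0],[0.3,0,0,0,0,0,0],[0.2,0,0,0,0,0,0],[0,0,0,0,0,0,0],[0,0,0,0,0,0,0],[0,0,0,0,0,0,0]]'; python3 -m handwheel '[[0,0,0,0,0,0,0],[0,0,0,0,0,0,0]]'; python3 g.py "[.425,-.0278,.096]"
```

```text
time: 12.18
eef_pos: [0.4256, -0.0264, 0.0984]
ee_rot: [0.089, 0.037, 0.942, -0.322]
force: [0.4, 0.6, 0.1]
finger_gap: 0.098
grasp_force: 58.4
time: 12.42
eef_pos: [0.4256, -0.0264, 0.0985]
ee_rot: [0.089, 0.037, 0.942, -0.322]
force: [-1.0, 0.2, -0.7]
finger_gap: 0.101
grasp_force: 58.4
q [ 0.2656 -0.0576  1.9724 -0.7058  1.3276 -1.0134]
x [-0.9814  0.0129 -0.1917] y [ 0.1276  0.7897 -0.6001] z [ 0.1436 -0.6134 -0.7766]
d tool units [0.0145 0.0036 0.0359]
```

```bash
python3 -m handwheel '[[0,0,-0.008,-0.1,0,0,0],[0,0,-0.008,-0.1,0,0,0]]'; python3 -m handwheel '[[0,0,-0.008,-0.1,0,0,0],[0,0,-0.008,-0.1,0,0,0],[0,0,-0.013,-0.15,0,0,0],[0,0,-0.013,-0.15,0,0,0],[0,0,-0.013,-0.15,0,0,0],[0,0,-0.013,-0.15,0,0,0],[0,0,-0.013,-0.15,0,0,0],[0,0,0,0,0,0,0]]'
```

```text
time: 12.68
eef_pos: [0.4232, -0.0179, 0.1112]
ee_rot: [0.089, 0.037, 0.942, -0.322]
force: [-0.1, -0.0, -0.4]
finger_gap: 0.102
grasp_force: 58.4
time: 13.68
eef_pos: [0.4129, 0.0214, 0.1708]
ee_rot: [0.09, 0.037, 0.942, -0.322]
force: [-0.3, -0.2, -1.0]
finger_gap: 0.108
grasp_force: 58.5
```

```bash
python3 -m handwheel '[[0,-0.068,-0.213,-0.276,0,0,0],[0,-0.068,-0.213,-0.276,0,0,0],[0,-0.068,-0.213,-0.276,0,0,0],[0,0,0,0,-0.062,0.0198,0],[0,0,0,0,-0.062,0.0198,0],[0,0,0,0,-0.062,0.0198,0],[0,0,0,0,-0.062,0.0198,0],[0,0,0,0,-0.062,0.0198,0],[0,0,0,0,0,0,0]]'; python3 g.py "[.405,.05,.25]";  python3 - <<'E'
from h import *
T={}
s=status.sense();R=Ro.from_quat(np.roll(s["ee_rot"],-1)).as_matrix();p=s["eef_pos"]
for c in ("top","scene"): T[c]=eyes.grab_frame(c);print(c,"tcp",proj(c,p),"tips",proj(c,p+.017*R[:,2]),"pt",proj(c,p+.081*R[:,2]))
cv2.imwrite("pics/top6.png",T["top"][:,:,::-1]);cv2.imwrite("pics/scene6.png",T["scene"][:,:,::-1])
x,y=proj("scene",p+.04*R[:,2]).astype(int);print(x,y)
b=T["scene"][y-40:y+50,x-60:x+60];a=T["top"][240:370,160:350]
v=np.hstack([cv2.resize(b,(467,350)),cv2.resize(a,(330,350))])
cv2.imwrite("pics/v6.png",np.clip(v[:,:,::-1]*1.4,0,255).astype(np.uint8))
E
```

```text
time: 14.8
eef_pos: [0.4124, 0.0188, 0.2494]
ee_rot: [-0.0, 0.042, 0.999, -0.001]
force: [-0.3, -0.4, -1.0]
finger_gap: 0.102
grasp_force: 58.8
q [-0.0911 -0.2235  1.6608 -0.0013  1.7051 -1.578 ]
x [-0.9965  0.084   0.0008] y [ 0.084   0.9965 -0.0013] z [-0.0009 -0.0012 -1.    ]
d tool units [ 0.1335  0.4068 -0.0089]
top tcp [362.46588899 321.61967547] tips [360.18049441 319.98825219] pt [352.50265076 314.50368321]
scene tcp [255.97248328 185.11096281] tips [256.51873838 195.3482648 ] pt [258.48803313 231.89554852]
257 208
```

View pics/v6.png

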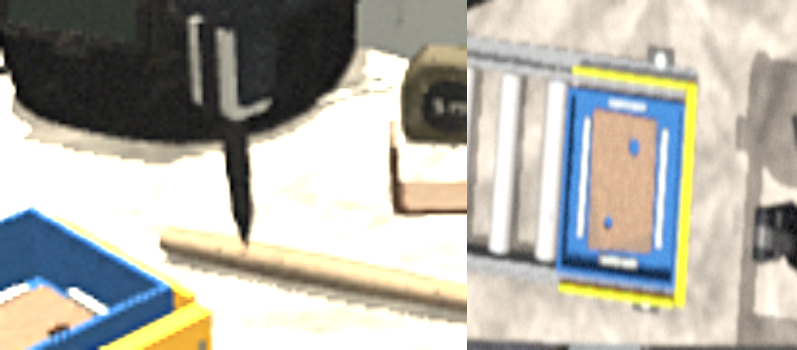

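The punch is upright with its point at about (260,231) in the scene image, 1.5 px from prediction. The tote is flush against the stop in the top view. Next I'll locate the plate centre.

```bash
python3 - <<'E'
from h import *
np.set_printoptions(precision=4,suppress=True)
f=lambda u,v:(160+(u-467)/1.737-.3,240+v/2.692-.3)
P=np.array([atz("top",f(*q),.054) for q in [(593,110),(657,112),(650,253),(588,248)]]);print(P.mean(0),[np.linalg.norm(P[i]-P[i-1]) for i in range(4)])
for c in ("top","scene"):
  for n in ("flange_plate","tote"):
    for d in eyes.silhouettes(n,c)[:1]:
        pts=np.argwhere(d["pixels"])[:,::-1].astype(np.float32)
        r=cv2.minAreaRect(pts);print(c,n,d["p"],r[0],r[1],atz(c,r[0],.054 if n[0]=="f" else .087), "centroid",atz(c,pts.mean(0),.054))
E
python3 g.py "[.405,.19,.2494]"
```

```text
[0.4109 0.1878 0.054 ] [np.float64(0.09268355988354612), np.float64(0.06721964835067873), np.float64(0.09490666812294754), np.float64(0.06477912044871867)]
top flange_plate 0.73 (248.9314727783203, 307.4593811035156) (37.832183837890625, 51.79660415649414) [0.4097 0.1878 0.054 ] centroid [0.4096 0.1878 0.054 ]
top tote 0.95 (248.2984161376953, 309.16729736328125) (69.35174560546875, 69.56015014648438) [0.4104 0.1875 0.087 ] centroid [0.4042 0.1887 0.054 ]
scene flange_plate 0.76 (198.60003662109375, 251.70001220703125) (13.416406631469727, 38.9075813293457) [0.4214 0.2    0.054 ] centroid [0.4209 0.1993 0.054 ]
scene tote 0.91 (198.03688049316406, 245.58377075195312) (43.276092529296875, 79.70562744140625) [0.4033 0.1736 0.087 ] centroid [0.432  0.2223 0.054 ]
q [-0.0846 -0.2245  1.6613 -0.0006  1.7051 -1.5783]
x [-0.997   0.0771  0.0003] y [ 0.0771  0.997  -0.0006] z [-0.0003 -0.0006 -1.    ]
d tool units [0.2667 2.2304 0.0005]
```

```bash
python3 -m handwheel '[[0,0.043,0.45,0,0,0,0],[0,0.043,0.45,0,0,0,0],[0,0.043,0.45,0,0,0,0],[0,0.043,0.45,0,0,0,0],[0,0.043,0.45,0,0,0,0],[0,0,0,0.3,0,0,0],[0,0,0,0.3,0,0,0],[0,0,0,0.2,0,0,0],[0,0,0,0.1,0,0,0],[0,0,0,0,0,0,0]]'; python3 g.py "[.4095,.1885,.174]"
python3 - <<'E'
from h import *
s=status.sense();R=Ro.from_quat(np.roll(s["ee_rot"],-1)).as_matrix();p=s["eef_pos"]
T=eyes.grab_frame("scene");U=eyes.grab_frame("top")
for n,X in (("pt",p+.080*R[:,2]),("tips",p+.017*R[:,2]),("plate",np.array([.41,.1878,.054]))): print(n,(proj("scene",X)-[140,160])*3.5)
b=T[160:280,140:260]
v=np.hstack([cv2.resize(b,(420,420)),cv2.resize(U[240:370,180:310],(380,420))])
cv2.imwrite("pics/v7.png",np.clip(v[:,:,::-1]*1.4,0,255).astype(np.uint8))
E
```

```text
time: 16.35
eef_pos: [0.4095, 0.1903, 0.1821]
ee_rot: [-0.0, 0.04, 0.999, -0.0]
force: [-0.4, 0.3, -1.1]
finger_gap: 0.098
grasp_force: 58.9
q [ 0.3095 -0.1116  1.6988 -0.      1.5547 -1.1822]
x [-0.9969  0.079   0.0003] y [ 0.079   0.9969 -0.0002] z [-0.0003 -0.0001 -1.    ]
d tool units [-0.0022 -0.0244  0.108 ]
pt [189.43091234 260.92745484]
tips [175.8724712  156.65842325]
plate [202.98553922 336.92607067]
```

View pics/v7.png

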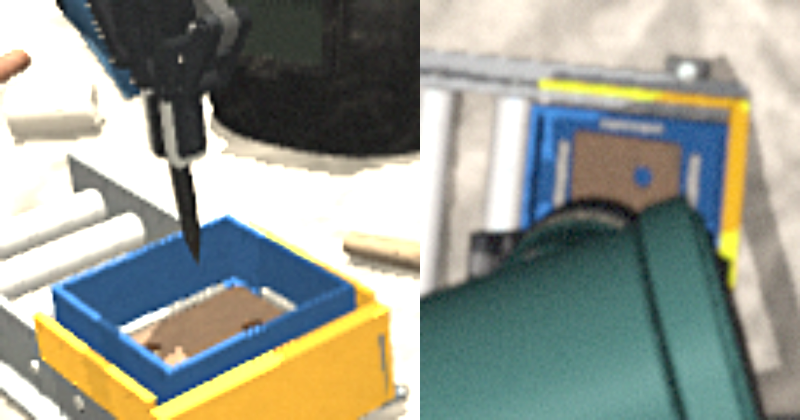

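The point is at (195,262) in the scene crop, over the plate's middle and about 48 mm above it. I'll make the final small correction.

```bash
python3 -m handwheel '[[0,0.013,-0.02,0.055,0,0,0],[0,0,0,0.052,0,0,0],[0,0,0,0,0,0,0],[0,0,0,0,0,0,0],[0,0,0,0,0,0,0]]'
python3 - <<'E'
from h import *
s=status.sense();R=Ro.from_quat(np.roll(s["ee_rot"],-1)).as_matrix();p=s["eef_pos"]
T=eyes.grab_frame("scene")
for n,X in (("pt",p+.080*R[:,2]),("above plate 40",np.array([.41,.1878,.094]))): print(n,(proj("scene",X)-[140,160])*4)
cv2.imwrite("pics/v8.png",np.clip(cv2.resize(T[160:280,140:260],(480,480))[:,:,::-1]*1.4,0,255).astype(np.uint8))
E
```

```text
time: 17.08
eef_pos: [0.4086, 0.1889, 0.1743]
ee_rot: [0.0, 0.04, 0.999, 0.0]
force: [-0.3, -0.5, -0.8]
finger_gap: 0.1
grasp_force: 58.9
pt [218.79026543 313.95690546]
above plate 40 [222.6527618 314.1926479]
```

View pics/v8.png

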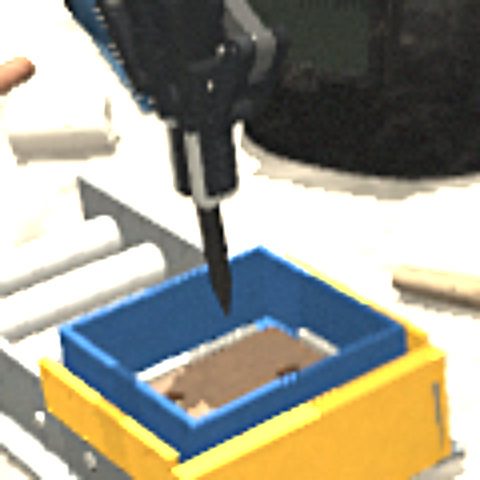

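The point is at (226,316), within 1 px of the target at (222.7,314.2). The tote is home and the grip is firm, so I'm handing in.

```bash
python3 -c "
from workcell import ctrl
print(ctrl.hand_in())"
```

```text
the job is handed in; nothing more can be done
None
```

The job is handed in at about 17 s: the tote is home against the yellow stop, and the punch is held upright, point down, about 40 mm above the middle of the plate (camera estimate, about 2 mm); the bracket was not touched, and the judge returned no verdict.

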